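Empty the casting scrap tray into the covered scrap bin

ROBOT

A 6-joint arm with a two-finger parallel gripper is mounted at the origin on the work surface. World frame = base frame: x ahead of the robot, y to its left, z up, the work surface at z = 0. Lengths are in m, angles in degrees, forces in N, time in s.
With the tool pointing down it reaches from about 0.25 to 0.725 m from the base axis. Payload 9.7 kg.
Tool frame: the origin (TCP) lies at the very end of the fingers, on their centre line; the grasp point (between the pads) lies 19 mm behind it (bot.hold_point_z is the distance from the TCP to the grasp point, in m); z points along the fingers, y is the line along which they close (so a half turn about z gives the same grasp; the last joint's range is limited). The gripper opens to 85 mm and grips with 20 to 120 N. Pads are 22 mm wide; open, the fingers measure 114 mm over their backs; the gripper's body (76 mm by 85 mm) begins 54 mm behind the grasp point. The pads swing forward as they close: fully open they stand 13 mm farther back than shut.
Start: joints at [-64.171, 4.979, 10.078, 95.1, 0, 90], TCP at [0.24, -0.495, 0.231] pointing down, gripper open.
Joint ranges: [-179.16, 179.16], [-48.56, 103.87], [-65.8, 70.77], [-126.05, 130.52], [-82.76, 87.17], [-180, 180]. Speed limits (degrees/s): [127.2, 127.2, 147.25, 180, 180, 180].

INTERFACE

Orientations are given as [roll, pitch, yaw] about the fixed x, y, z axes, in that order (R = Rz(yaw) Ry(pitch) Rx(roll)).
In Python, from workcell import bot gives the robot as it stands.
- The arm moves only by the tool play_rows, never from a script. Its argument "targets" is a list of rows, each an object with "grip": the closure in counts, from 0 (fully open) to 255 (shut); "linear": the shift along the world's x, y, z in cm, a list of three; "delta_rot": the turn, a rotation vector about the world's x, y, z in rad, a list of three. A call has 1 to 10 rows; each row is the pose to reach, as a shift and turn from the pose commanded when the call began; what a row does not reach only later rows make up. A row lasts 1/10 s, in which the tool goes at most 50 mm and 8.59 degrees, less where a joint would pass 70% of its speed; a pose out of reach is approached as far as the arm can. A call with a gripper value outside its range is refused whole. The fingers move at their own pace and stop on an object; "force" is the grip in N (left out, the last holds). Time passes only in rows, so rows that repeat a pose let the fingers close. It gives the time, the measured TCP pose, the force, the opening and the grip force at its end, in the units of the state.
- bot.get_obs(): the state, without advancing time (a new reading comes with each control period).
- bot.camera(name): name is "scene" or "top" or "wrist"; returns a dict with "color" (384x512x3 uint8, red, green, blue), "range_z" (384x512 float32, m along the optical axis (not along the pixel's ray), 0 where there is no reading), "fov_y" (degrees; the focal length in pixels is half the picture's height over the tangent of half this angle, whatever the lens; pixels are square), "cx", "cy" (the principal point, pixels), "world_to_cam" (4x4, takes a point from world to camera coordinates). Camera axes: x right, y up, looking along -z (the intrinsics and any distortion apply to the point x, -y, -z); pixel columns grow to the right and rows downward; lengths in m; the calibration is good to about 2 mm. A picture is of the moment at which its call begins.
- bot.job_done(): hands the job in; it is judged then, once.
Trained networks look in a picture, given as the dict that the camera call returned (one of the last four; its "shot" number tells which), for a name from the list of things; names that differ only in an ending like _2 or _b are one class to them, and where a whole thing is asked for, a point or a joint stands for the part that bears it (a point fixed in the world has none). Each returns a list of dicts, best first, with "conf" (0 to 1); they miss things now and then, are a little off and sometimes report something else, mostly with a low value. They report only what shows in the picture. A call takes as long as a camera call. They do not tell look-alikes from the thing itself.
- bot.search_frame(picture, target): "box" ([left, top, right, bottom] in pixels, round what is visible of it).
- bot.trace(picture, target): "pixels" (384x512 bool, what is visible of it) and "box" ([left, top, right, bottom] in pixels, round what is visible of it).
- bot.pinpoint(picture, target): "pixel" ([column, row] in pixels: a listed point, or the origin of a listed thing).
The state is a dict: "time": time; "q": joint angles; "qd": joint speeds; "joint_efforts": joint torques, N m; "ee_pos": TCP position; "tcp_rot": TCP orientation; "wrist_force": force on the tool from outside, world axes, zero at the start; "torque": the same for the moment, N m; "opening": finger opening in m; "grasp_force": force on a finger pad.
Only numpy, scipy, OpenCV 4.12 (cv2) and the standard library are available. Lean on these libraries where they do the work, as an engineer would, in place of code of your own. Each camera call takes 0.05 s, during which the arm holds its last target. There are 200 camera calls.

TASK

Slide back the scrap bin's cover, pick up the blue tray by its slanted black lug and tip all six scrap castings out of it into the bin. Then stand the empty tray upright in the middle of its rubber mat again and slide the bin's cover fully shut. Leave the jar, the mug and the tooth model where they stand.

Things in the scene. Friction and masses are not known exactly. Their poses are not given: they have to be found in the camera images.
- bin: Grey painted open-topped metal scrap bin, fixed to the bench, 150 (its x) x 140 (its y) x 90 mm high, walls 5 mm, floor 5 mm. Origin: centre of its underside. Two dark rails run on at cover height from its +x side to carry the cover when it is slid back.
- cover (a joint): Sliding flat aluminium cover of the bin (150 x 136 x 5 mm, top face 96 mm above the bench): travel in m along the bin's +x; 0 = bin fully covered, 0.125 = end stop, mouth open. Stiff to slide (a few N), stays where it is left.
- cover_knob (a point): Centre of the red grip block on the cover, 24 (bin x) x 30 (bin y) x 26 mm high; its centre is 120 mm above the bench, its underside 11 mm above the cover's top face. It lies 50 mm towards the bin's -x from the cover's centre.
- mat: Dark rubber mat, fixed on the bench, 220 x 200 x 3 mm, where the tray lives. Origin: centre of its underside.
- tray: Blue loose pouring tray, 120 (x) x 90 (y) mm, about 0.16 kg. Origin: centre of its underside; z up, +x to its open nose. Floor and walls 4 mm thick; sides 26 mm, back 30 mm high. The nose has only a ramp, over its last 14 mm, rising at 25 degrees to 9 mm above the underside: it holds the pieces back until the tray is tipped steeply. A black lug rises from the back wall.
- tray_grip (a point): Grip point in the middle of the black lug, a plate 10 mm thick and 40 mm wide (y) that leans 40 degrees backwards from vertical: tray frame x -83, y 0, z +52 mm. The plate goes on 18 mm up its slope, along (-0.64, 0, 0.77), to its free edge; its flat faces look along (0.77, 0, 0.64) and backwards.
- tray_nose (a point): Middle of the tray's open front edge: tray frame x +60, y 0, z +8 mm.
- casting0: Steel-coloured round scrap ingot, 18 mm diameter, 11 mm high, 22 g, loose on the tray's floor. Origin: centre of its underside.
- casting1: Brass-coloured cast button, 18 mm diameter with a stub on top, 16 mm high, 22 g, loose on the tray's floor. Origin: centre of its underside.
- casting2: Steel-coloured round scrap ingot, 18 mm diameter, 11 mm high, 22 g, loose on the tray's floor. Origin: centre of its underside.
- casting3: Brass-coloured cast button, 18 mm diameter with a stub on top, 16 mm high, 22 g, loose on the tray's floor. Origin: centre of its underside.
- casting4: Steel-coloured round scrap ingot, 18 mm diameter, 11 mm high, 22 g, loose on the tray's floor. Origin: centre of its underside.
- casting5: Brass-coloured cast button, 18 mm diameter with a stub on top, 16 mm high, 22 g, loose on the tray's floor. Origin: centre of its underside.
- jar: Bystander: small white jar, 38 mm diameter, 45 mm high. Origin: centre of its underside.
- cast: Bystander: plaster tooth model, 55 x 60 mm, 29 mm high. Origin: centre of its underside.
- mug: Bystander: white mug, 72 mm diameter, 85 mm high, handle towards its +y. Origin: centre of its underside.
There are look-alikes about, which are no part of the job. Of the things shaped like the tray, the blue one is meant.

How it is judged (in metres and radians):
On the way, in this order (a step that is already met when the one before it is completed fails the run):
1. the tray is tipped nose-down over the bin (by more than 34 degrees, its nose within 120 mm of the bin's middle seen from above) (angle between tray's own z axis and vertical above 0.6 rad and horizontal distance between tray_nose and bin below 0.12 m).
2. all six castings are inside the bin (x of casting0 in the frame of bin between -0.07 and 0.07 m and y of casting0 in the frame of bin between -0.065 and 0.065 m and z of each of casting0, casting1, casting2, casting3, casting4, casting5 in the frame of bin below 0.08 m and x of casting1 in the frame of bin between -0.07 and 0.07 m and y of casting1 in the frame of bin between -0.065 and 0.065 m and x of casting2 in the frame of bin between -0.07 and 0.07 m and y of casting2 in the frame of bin between -0.065 and 0.065 m and x of casting3 in the frame of bin between -0.07 and 0.07 m and y of casting3 in the frame of bin between -0.065 and 0.065 m and x of casting4 in the frame of bin between -0.07 and 0.07 m and y of casting4 in the frame of bin between -0.065 and 0.065 m and x of casting5 in the frame of bin between -0.07 and 0.07 m and y of casting5 in the frame of bin between -0.065 and 0.065 m), for 0.1 s.
At the end, for the whole second after the job is handed in: All six castings lie inside the bin below its rim; the cover is shut to within 6 mm; the tray stands upright (within 3.4 degrees) on its mat, its centre within 50 mm of the mat's centre, at rest (all of step 2 and value of joint cover below 0.006 m and horizontal distance between tray and mat below 0.05 m and z of tray in the frame of mat below 0.007 m and angle between tray's own z axis and vertical below 0.06 rad and linear speed of tray below 0.02 m/s); the robot touches nothing.
It fails at once if the jar is shifted by more than 30 mm or tipped over (distance of jar from where it was at the start of the episode above 0.03 m or angle between jar's own z axis and vertical above 0.5 rad).
It fails at once if the mug is shifted by more than 30 mm or tipped over (distance of mug from where it was at the start of the episode above 0.03 m or angle between mug's own z axis and vertical above 0.5 rad).
It fails at once if the tooth model is shifted by more than 30 mm or tipped over (distance of cast from where it was at the start of the episode above 0.03 m or angle between cast's own z axis and vertical above 0.5 rad).
It also fails if it takes over 72 s, if anything falls off the work surface, if the arm or the gripper's body presses on something with over 40 N, if the wrist force passes 120 N, or if a joint passes its speed limit or range.

## Working session

There is one attempt and no reset: what is moved stays moved. The work goes in short steps, Python scripts to look and compute and a tool call to move; the robot and the scene stay as the last step left them, time stands still between calls to the robot, and variables do not carry over. Pictures are saved under pics/ and viewed, at most 10 in all, crops included, and the job is handed in when it is done.

Besides the shell and the picture viewer there is one more tool, called as name(argument=value, ...), one argument or row to a line, values as JSON. play_rows: Moves the arm, as the interface text tells. Its arguments: {"type":"object","properties":{"targets":{"type":"array","items":{"type":"object","properties":{"grip":{"type":"number"},"linear":{"type":"array","items":{"type":"number"}},"delta_rot":{"type":"array","items":{"type":"number"}}}}},"force":{"type":"number"}},"required":["targets"]}

```bash
mkdir -p pics
cat > h.py <<'E'
import numpy as np, cv2
from workcell import bot
def cloud(p):
    """world xyz per pixel (HxWx3), nan without reading"""
    d=p["range_z"]; f=192/np.tan(np.radians(p["fov_y"]/2))
    v,u=np.mgrid[:384,:512]
    c=np.stack([(u-p["cx"])/f*d,-(v-p["cy"])/f*d,-d,np.ones_like(d)],-1)
    w=(c@np.linalg.inv(p["world_to_cam"]).T)[...,:3]; w[d==0]=np.nan
    return w
def save(p,n): cv2.imwrite(f"pics/{n}.png",p["color"][...,::-1])
def at(w,px,r=1):
    u,v=np.round(px).astype(int); return np.nanmedian(w[v-r:v+r+1,u-r:u+r+1].reshape(-1,3),0)
E
python3 - <<'E'
from h import *
np.set_printoptions(precision=3,suppress=True)
ims=[]
for n in ["top","scene"]:
    p=bot.camera(n); w=cloud(p); ims.append(p["color"]); print(n,[k for k in p if k not in("color","range_z")],p["fov_y"])
    for t in ["bin","cover_knob","mat","tray","tray_grip","tray_nose","jar","cast","mug"]:
        for r in bot.pinpoint(p,t)[:3]:
            print(t,round(r["conf"],2),np.array(r["pixel"]),at(w,r["pixel"]))
cv2.imwrite("pics/a.png",cv2.resize(np.vstack(ims),None,fx=.78,fy=.78,interpolation=cv2.INTER_AREA)[...,::-1])
E
```

```text
top ['fov_y', 'cx', 'cy', 'world_to_cam', 'shot'] 56.742874805305675
bin 0.64 [175.9 191. ] [0.539 0.183 0.097]
cover_knob 0.72 [168.3 193.9] [0.526 0.201 0.133]
mat 0.65 [294.1 196.9] [ 0.525 -0.213  0.008]
tray 0.89 [328.3 278.3] [ 0.243 -0.328  0.005]
tray 0.71 [366.1 209.4] [ 0.482 -0.468  0.003]
tray 0.64 [295.1 200.9] [ 0.511 -0.216  0.006]
tray_grip 0.93 [344.2 147.1] [ 0.695 -0.384  0.051]
tray_grip 0.88 [314.8 192.9] [ 0.535 -0.28   0.052]
tray_grip 0.75 [294.  196.6] [ 0.525 -0.213  0.008]
tray_nose 0.91 [370.9 194. ] [ 0.535 -0.488  0.003]
tray_nose 0.75 [328.5 291.5] [ 0.195 -0.326  0.006]
tray_nose 0.65 [371.7 125.3] [ 0.786 -0.5   -0.001]
jar 0.52 [231.5 227.7] [0.417 0.003 0.045]
cast 0.73 [234.5 169.9] [ 0.621 -0.001  0.016]
mug 0.86 [232.6 138.3] [0.738 0.003 0.005]
mug 0.47 [180.5 188.2] [0.549 0.171 0.094]
scene ['fov_y', 'cx', 'cy', 'world_to_cam', 'shot'] 47.03352229213105
bin 0.7 [320.8 283.3] [0.606 0.221 0.094]
bin 0.49 [241.7 192.1] [ 0.495 -0.177  0.007]
cover_knob 0.64 [337.2 248.2] [0.531 0.196 0.131]
mat 0.78 [231.5 193.6] [ 0.519 -0.193  0.005]
tray 0.96 [119.6 182.5] [ 0.734 -0.462  0.003]
tray 0.94 [189.2 144.9] [ 0.477 -0.467  0.003]
tray 0.84 [228.  189.4] [ 0.516 -0.215  0.006]
tray_grip 0.78 [250.4 135.7] [ 0.344 -0.309  0.061]
tray_grip 0.68 [207.4 167.6] [ 0.534 -0.287  0.055]
tray_grip 0.66 [210.5 126.4] [ 0.403 -0.44   0.058]
tray_nose 0.94 [243.8 198.5] [ 0.505 -0.153  0.009]
tray_nose 0.87 [278.9 128.1] [ 0.196 -0.329  0.005]
tray_nose 0.78 [101.6 181.2] [ 0.772 -0.505  0.004]
jar 0.74 [307.  215.4] [0.429 0.02  0.021]
cast 0.73 [248.  251.5] [0.636 0.01  0.028]
cast 0.31 [231.6 192.7] [ 0.518 -0.198  0.005]
mug 0.92 [213.1 281.2] [0.765 0.035 0.058]
```

View pics/a.png

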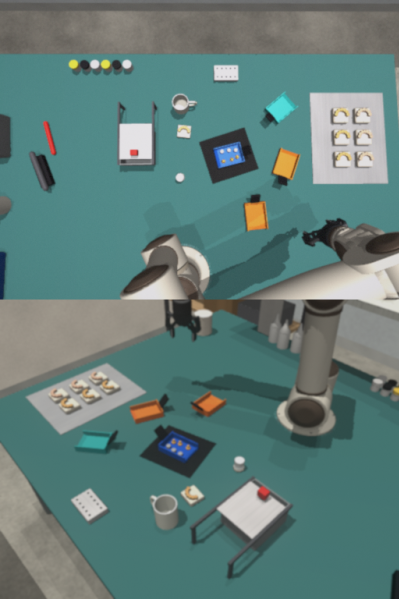

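The picture shows the blue tray on its dark mat at about (230,155), its lug at upper left of it towards -y. The bin, with a red knob at about (134,153), has its rails pointing towards world +x. Orange and turquoise trays are look-alikes.

Run:
```python
from h import *
np.set_printoptions(precision=4,suppress=True)
def rect(pts): return cv2.minAreaRect((pts[:,:2]*1000).astype(np.float32))
for n in ["top","scene"]:
    p=bot.camera(n); w=cloud(p); c=p["color"].astype(int); hsv=cv2.cvtColor(p["color"],cv2.COLOR_RGB2HSV)
    R,G,B=c[...,0],c[...,1],c[...,2]; x,y,z=w[...,0],w[...,1],w[...,2]
    near=(abs(x-.515)<.14)&(abs(y+.215)<.14)
    blue=near&(B>R+50)&(B>G+30)
    def show(k,m):
        q=w[m]; print(n,k,m.sum(),"rect",rect(q),"med",np.median(q,0),"mean",q.mean(0))
    show("bluerim",blue&(z>.018)); show("blue",blue)
    dark=near&(c.max(-1)<75)
    d=dark&(z<.012); d=cv2.morphologyEx(d.astype(np.uint8),cv2.MORPH_OPEN,np.ones((3,3)))>0
    show("mat",d)
    l=dark&(z>.03); show("lug",l)
    red=(R>G+70)&(R>B+70)&(abs(x-.53)<.08)&(abs(y-.2)<.08)
    show("knobtop",red&(z>.127)); show("knob",red)
    cov=(abs(z-.096)<.006)&(abs(x-.57)<.13)&(abs(y-.2)<.12)&(c.min(-1)>110)
    show("cover",cov)
    ins=near&(z<.03)&(z>.004)
    if n=="top":
        cv2.imwrite("pics/b.png",cv2.resize(p["color"][140:260,130:350],None,fx=3.6,fy=3.6,interpolation=cv2.INTER_CUBIC)[...,::-1])
    for t in ["jar","mug","cast"]:
        for r in bot.trace(p,t)[:1]:
            q=w[r["pixels"]]; print(t,np.nanpercentile(q,[3,97],axis=0).ravel())
```

```text
top bluerim 143 rect ((518.49755859375, -207.03094482421875), (89.81283569335938, 121.8918228149414), 13.76794719696045) med [ 0.5401 -0.2388  0.0296] mean [ 0.5259 -0.2263  0.0292]
top blue 838 rect ((520.7468872070312, -210.47308349609375), (95.604736328125, 129.51602172851562), 13.861699104309082) med [ 0.5212 -0.2088  0.0078] mean [ 0.52   -0.209   0.0108]
top mat 2185 rect ((519.2745361328125, -208.77267456054688), (196.7807159423828, 216.5087432861328), 18.075109481811523) med [ 0.5039 -0.1983  0.0027] mean [ 0.5152 -0.2025  0.0026]
top lug 139 rect ((537.0455932617188, -284.3335876464844), (39.22545623779297, 35.151004791259766), 13.689061164855957) med [ 0.5372 -0.2832  0.0582] mean [ 0.5369 -0.2836  0.0566]
top knobtop 63 rect ((523.3204345703125, 191.07040405273438), (26.774141311645508, 19.762893676757812), 89.61353302001953) med [0.5232 0.1913 0.1322] mean [0.5232 0.1913 0.1324]
top knob 63 rect ((523.3204345703125, 191.07040405273438), (26.774141311645508, 19.762893676757812), 89.61353302001953) med [0.5232 0.1913 0.1322] mean [0.5232 0.1913 0.1324]
top cover 1896 rect (
[... 1050 characters left out ...]
]
scene knobtop 114 rect ((523.533447265625, 192.67617797851562), (25.573074340820312, 27.712411880493164), 3.70061993598938) med [0.5257 0.1929 0.1313] mean [0.5252 0.1931 0.1313]
scene knob 125 rect ((505.93414306640625, 183.7127685546875), (71.72945404052734, 31.610754013061523), 27.269521713256836) med [0.5257 0.1926 0.131 ] mean [0.5237 0.1923 0.1292]
scene cover 3267 rect ((563.72900390625, 190.78509521484375), (173.62472534179688, 142.39151000976562), 0.8732798099517822) med [0.5815 0.1978 0.0949] mean [0.5798 0.1949 0.0949]
jar [ 0.4075 -0.0043  0.0035  0.44    0.0271  0.0458]
mug [ 0.7144 -0.0458  0.0037  0.7814  0.0408  0.0844]
cast [ 0.6052 -0.0313  0.0043  0.6577  0.023   0.0291]
```

View pics/b.png

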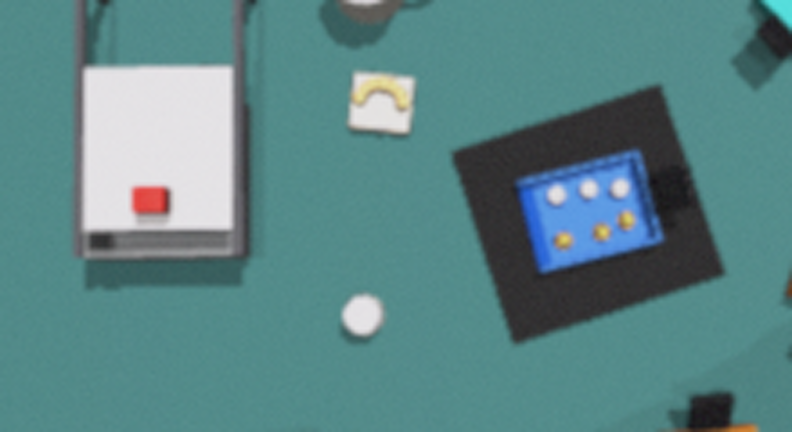

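The crop shows the bin cover is already about 20 mm open, with a gap at its -x edge. The three steel and three brass castings all lie in the blue tray.

Run:
```python
from h import *
from scipy.spatial.transform import Rotation as R
o=bot.get_obs(); print(o); print(R.from_euler("xyz",o["tcp_rot"],degrees=True).as_matrix().round(3))
```

```text
{'time': 1.4, 'q': array([-6.41716044e+01,  4.97907442e+00,  1.00781897e+01,  9.51001190e+01,
       -1.44150873e-04,  9.00003765e+01]), 'qd': array([ 0.05831131, -0.0729331 ,  0.09249036,  0.09314502,  0.04443059,
       -0.03463671]), 'joint_efforts': array([-1.44951844e-05, -5.20104396e+01,  4.64856756e+01,  1.69396910e-03,
       -1.27832354e-05,  2.06675662e-05]), 'ee_pos': array([ 0.23961837, -0.49504978,  0.23128225]), 'tcp_rot': array([-1.79998996e+02,  1.44157467e-04,  2.58280191e+01]), 'wrist_force': array([0.63995444, 0.16816845, 0.06468781]), 'torque': array([ 0.02465647, -0.01854249, -0.02550814]), 'grasp_force': 0.0, 'opening': 0.08526703700092804}
[[ 0.9    0.436 -0.   ]
 [ 0.436 -0.9    0.   ]
 [-0.    -0.    -1.   ]]
```

play_rows(
  targets=[
    {"grip": 0,"linear": [28.4,68.7,-2],"delta_rot": [0,0,1.12]},
    {"grip": 0,"linear": [28.4,68.7,-2],"delta_rot": [0,0,1.12]},
    {"grip": 0,"linear": [28.4,68.7,-2],"delta_rot": [0,0,1.12]},
    {"grip": 0,"linear": [28.4,68.7,-2],"delta_rot": [0,0,1.12]},
    {"grip": 0,"linear": [28.4,68.7,-2],"delta_rot": [0,0,1.12]},
    {"grip": 0,"linear": [28.4,68.7,-2],"delta_rot": [0,0,1.12]},
    {"grip": 0,"linear": [28.4,68.7,-2],"delta_rot": [0,0,1.12]},
    {"grip": 0,"linear": [28.4,68.7,-2],"delta_rot": [0,0,1.12]},
    {"grip": 0,"linear": [28.4,68.7,-2],"delta_rot": [0,0,1.12]},
    {"grip": 0,"linear": [28.4,68.7,-2],"delta_rot": [0,0,1.12]},
  ],
  force=40,
)

```text
time: 2.4
ee_pos: [0.4309, -0.0311, 0.2181]
tcp_rot: [179.9, 0.0, 90.0]
wrist_force: [1.5, -0.9, -0.0]
opening: 0.0851
grasp_force: 0.0
```

play_rows(
  targets=[
    {"grip": 100,"linear": [9.2,22.3,-2],"delta_rot": [0,0,0]},
    {"grip": 100,"linear": [9.2,22.3,-2],"delta_rot": [0,0,0]},
    {"grip": 100,"linear": [9.2,22.3,-2],"delta_rot": [0,0,0]},
    {"grip": 100,"linear": [9.2,22.3,-2],"delta_rot": [0,0,0]},
    {"grip": 100,"linear": [9.2,22.3,-2],"delta_rot": [0,0,0]},
    {"grip": 100,"linear": [9.2,22.3,-2],"delta_rot": [0,0,0]},
    {"grip": 100,"linear": [9.2,22.3,-2],"delta_rot": [0,0,0]},
  ],
)

```text
time: 3.1
ee_pos: [0.5224, 0.1905, 0.1972]
tcp_rot: [-179.9, 0.0, 90.1]
wrist_force: [0.5, -1.3, -0.3]
opening: 0.0521
grasp_force: 0.0
```

Run:
```python
from h import *
o=bot.get_obs(); print(o["q"].round(1),o["ee_pos"],o["opening"])
p=bot.camera("wrist"); w=cloud(p); c=p["color"].astype(int)
red=(c[...,0]>c[...,1]+70)&(c[...,0]>c[...,2]+70)&(w[...,2]>.11)
q=w[red]; print(red.sum(),cv2.minAreaRect((q[:,:2]*1000).astype(np.float32)),np.median(q,0)); save(p,"c")
```

```text
[ 20.    5.3   6.6  91.4  -0.  109.9] [0.5223851  0.19052892 0.19716143] 0.0521496397798807
1313 ((524.0478515625, 193.79107666015625), (22.858993530273438, 29.446392059326172), 0.9485201835632324) [0.52436861 0.19665184 0.13339288]
```

play_rows(
  targets=[
    {"grip": 100,"linear": [0.15,0.3,-4.5],"delta_rot": [0,0,0]},
    {"grip": 100,"linear": [0.15,0.3,-7],"delta_rot": [0,0,0]},
    {"grip": 100,"linear": [0.15,0.3,-8.9],"delta_rot": [0,0,0]},
    {"grip": 100,"linear": [0.15,0.3,-8.9],"delta_rot": [0,0,0]},
    {"grip": 200,"linear": [0.15,0.3,-8.9],"delta_rot": [0,0,0]},
    {"grip": 200,"linear": [0.15,0.3,-8.9],"delta_rot": [0,0,0]},
    {"grip": 200,"linear": [0.15,0.3,-8.9],"delta_rot": [0,0,0]},
    {"grip": 200,"linear": [0.15,0.3,-8.9],"delta_rot": [0,0,0]},
    {"grip": 200,"linear": [0.15,0.3,-8.9],"delta_rot": [0,0,0]},
  ],
)

```text
time: 4.05
ee_pos: [0.5247, 0.1926, 0.1109]
tcp_rot: [179.9, 0.0, 90.0]
wrist_force: [-1.7, -3.8, 7.4]
opening: 0.0229
grasp_force: 41.8
```

play_rows(
  targets=[
    {"grip": 200,"linear": [1,0,0],"delta_rot": [0,0,0]},
    {"grip": 200,"linear": [2.5,0,0],"delta_rot": [0,0,0]},
    {"grip": 200,"linear": [4,0,0],"delta_rot": [0,0,0]},
    {"grip": 200,"linear": [5.5,0,0],"delta_rot": [0,0,0]},
    {"grip": 200,"linear": [7,0,0],"delta_rot": [0,0,0]},
    {"grip": 200,"linear": [8.5,0,0],"delta_rot": [0,0,0]},
    {"grip": 200,"linear": [9.5,0,0],"delta_rot": [0,0,0]},
    {"grip": 200,"linear": [10,0,0],"delta_rot": [0,0,0]},
    {"grip": 200,"linear": [10.2,0,0],"delta_rot": [0,0,0]},
    {"grip": 200,"linear": [10.2,0,0],"delta_rot": [0,0,0]},
  ],
)

```text
time: 5.05
ee_pos: [0.6253, 0.1939, 0.1109]
tcp_rot: [-180.0, -0.1, 90.1]
wrist_force: [-10.1, 3.4, 9.6]
opening: 0.0234
grasp_force: 41.9
```

play_rows(
  targets=[
    {"grip": 100,"linear": [0,0,0],"delta_rot": [0,0,0]},
    {"grip": 100,"linear": [0,0,0],"delta_rot": [0,0,0]},
    {"grip": 100,"linear": [0,0,0],"delta_rot": [0,0,0]},
    {"grip": 100,"linear": [0,0,4],"delta_rot": [0,0,0]},
    {"grip": 100,"linear": [0,0,9],"delta_rot": [0,0,0]},
    {"grip": 100,"linear": [-7.5,-53,14],"delta_rot": [0,0,1.812]},
    {"grip": 100,"linear": [-7.5,-53,14],"delta_rot": [0,0,1.812]},
    {"grip": 100,"linear": [-7.5,-53,14],"delta_rot": [0,0,1.812]},
    {"grip": 100,"linear": [-7.5,-53,14],"delta_rot": [0,0,1.812]},
    {"grip": 100,"linear": [-7.5,-53,14],"delta_rot": [0,0,1.812]},
  ],
)

```text
time: 6.05
ee_pos: [0.5922, -0.0472, 0.2217]
tcp_rot: [180.0, 0.0, 131.8]
wrist_force: [0.2, 0.5, 0.1]
opening: 0.0519
grasp_force: 0.0
```

Remaining: about (-4.2, -29.3, +2.9) cm and 62° about z.

play_rows(
  targets=[
    {"grip": 100,"linear": [-4.2,-29.3,3],"delta_rot": [0,0,1.085]},
    {"grip": 100,"linear": [-4.2,-29.3,3],"delta_rot": [0,0,1.085]},
    {"grip": 100,"linear": [-4.2,-29.3,3],"delta_rot": [0,0,1.085]},
    {"grip": 100,"linear": [-4.2,-29.3,3],"delta_rot": [0,0,1.085]},
    {"grip": 100,"linear": [-4.2,-29.3,3],"delta_rot": [0,0,1.085]},
    {"grip": 100,"linear": [-4.2,-29.3,3],"delta_rot": [0,0,1.085]},
    {"grip": 100,"linear": [-4.2,-29.3,3],"delta_rot": [0,0,1.085]},
    {"grip": 100,"linear": [-4.2,-29.3,3],"delta_rot": [0,0,1.085]},
    {"grip": 100,"linear": [-4.2,-29.3,3],"delta_rot": [0,0,1.085]},
  ],
)

```text
time: 6.95
ee_pos: [0.5504, -0.3392, 0.2511]
tcp_rot: [180.0, -0.0, -166.4]
wrist_force: [0.3, -0.4, -0.1]
opening: 0.052
grasp_force: 0.0
```

play_rows(
  targets=[
    {"grip": 100,"linear": [0,0,0],"delta_rot": [0.17,0.042,0]},
    {"grip": 100,"linear": [0,0,0],"delta_rot": [0.34,0.083,0]},
    {"grip": 100,"linear": [0,0,0],"delta_rot": [0.51,0.125,0]},
    {"grip": 100,"linear": [0,0,0],"delta_rot": [0.678,0.1665,0]},
    {"grip": 100,"linear": [0,0,0],"delta_rot": [0.678,0.1665,0]},
    {"grip": 100,"linear": [0,0,0],"delta_rot": [0.678,0.1665,0]},
    {"grip": 100,"linear": [0,0,0],"delta_rot": [0.678,0.1665,0]},
  ],
)

```text
time: 7.65
ee_pos: [0.5874, -0.3303, 0.1779]
tcp_rot: [145.0, 2.3, -168.3]
wrist_force: [-1.1, 1.4, 0.5]
opening: 0.0523
grasp_force: 0.0
```

```bash
python3 - <<'E'
from h import *
from scipy.spatial.transform import Rotation as R
np.set_printoptions(precision=4,suppress=True)
o=bot.get_obs(); print(o["q"].round(1),o["ee_pos"],o["tcp_rot"],o["time"]); print(R.from_euler("xyz",o["tcp_rot"],degrees=True).as_matrix())
for n in ["wrist","top"]:
    p=bot.camera(n); w=cloud(p); c=p["color"].astype(int); x,y,z=np.moveaxis(w,-1,0)
    near=(abs(x-.52)<.14)&(abs(y+.215)<.14)
    blue=near&(c[...,2]>c[...,0]+50)&(c[...,2]>c[...,1]+30)
    lug=near&(c.max(-1)<75)&(z>.034)&(z<.085)&(abs(x-.538)<.035)&(abs(y+.288)<.04)
    for m in (blue&(z>.015),lug):
        q=w[m]; print(n,m.sum(),cv2.minAreaRect((q[:,:2]*1000).astype(np.float32)) if len(q) else "", np.median(q,0))
    if lug.sum()>50:
        q=w[lug]; u,s,vt=np.linalg.svd(q-q.mean(0),full_matrices=False); print("n",vt[2],s,q.mean(0))
    print([ (r["conf"],r["pixel"],at(w,r["pixel"])) for r in bot.pinpoint(p,"tray_grip")][:3])
    save(p,"d_"+n)
E
python3 -c "
import cv2,numpy as np
cv2.imwrite('pics/d.png',np.hstack([cv2.resize(cv2.imread('pics/d_%s.png'%n),(400,300)) for n in('wrist','top')]))"
```

```text
[-38.8  57.5  70.7 130.5  22.9 -56.9] [ 0.5874 -0.3303  0.1779] [ 145.0373    2.2686 -168.2686] 7.65
[[-0.9783 -0.1888 -0.0848]
 [-0.2032  0.7978  0.5677]
 [-0.0396  0.5726 -0.8189]]
wrist 1771 ((524.6338500976562, -223.73046875), (90.22254943847656, 154.3614959716797), 14.094724655151367) [ 0.5355 -0.2433  0.0299]
wrist 946 ((540.0272827148438, -285.768310546875), (40.138553619384766, 35.612789154052734), 14.004312515258789) [ 0.5388 -0.2961  0.0684]
n [-0.1936  0.6511  0.7339] [0.4165 0.3449 0.0835] [ 0.5391 -0.293   0.0642]
[(0.61, [228.4, 137.2], array([ 0.5373, -0.2963,  0.072 ])), (0.6, [91.6, 304.1], array([ 0.6823, -0.3873,  0.0609]))]
top 150 ((518.3134155273438, -206.76271057128906), (89.575439453125, 121.3681869506836), 13.737174034118652) [ 0.5374 -0.2348  0.0295]
top 140 ((536.9921264648438, -283.84844970703125), (39.487449645996094, 36.5948600769043), 14.22797966003418) [ 0.5371 -0.2829  0.0575]
n [ 0.1662 -0.7085 -0.6858] [0.1671 0.1356 0.0286] [ 0.5369 -0.2835  0.0563]
[(0.71, [316.2, 191.5], array([ 0.5381, -0.2827,  0.0553])), (0.64, [347.6, 146.5], array([ 0.7055, -0.4097,  0.0068]))]
```

View pics/d.png

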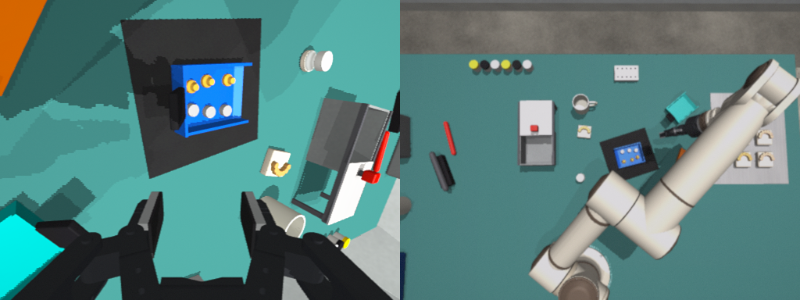

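The wrist view shows the tray at about (210,105) with its lug at (178,107). The top view shows the bin's mouth open. The arm stopped at the J3 and J4 limits, so I'll fit its kinematics from a few poses.

play_rows(
  targets=[
    {"grip": 100,"linear": [-10,0,2],"delta_rot": [0,0,0]},
    {"grip": 100,"linear": [-15,5,2],"delta_rot": [0,0,0]},
    {"grip": 100,"linear": [-15,5,2],"delta_rot": [0,0,0]},
    {"grip": 100,"linear": [-15,5,2],"delta_rot": [0,0,0]},
    {"grip": 100,"linear": [-15,5,2],"delta_rot": [0,0,0]},
    {"grip": 100,"linear": [-15,5,2],"delta_rot": [0,0,0]},
  ],
)

```text
time: 8.45
ee_pos: [0.4354, -0.2797, 0.2042]
tcp_rot: [145.5, 2.6, -168.2]
wrist_force: [0.4, -0.2, 0.6]
opening: 0.052
grasp_force: 0.0
```

Run:
```python
from workcell import bot
o=bot.get_obs(); print(o["q"].tolist(),o["ee_pos"].tolist(),o["tcp_rot"].tolist())
```

```text
[-43.8554713279156, 26.028752693918054, 25.15781506003517, 117.5849627272513, 20.53104607012377, -61.67698303828821] [0.43535638752457645, -0.2796867924291233, 0.20418264142897216] [145.5063494009049, 2.6002369368312825, -168.24439605075656]
```

play_rows(
  targets=[
    {"grip": 100,"linear": [8,-8,0],"delta_rot": [-0.3,0,0]},
    {"grip": 100,"linear": [8,-8,0],"delta_rot": [-0.3,0.3,0]},
    {"grip": 100,"linear": [8,-8,10],"delta_rot": [-0.3,0.3,0]},
    {"grip": 100,"linear": [8,-8,10],"delta_rot": [-0.3,0.3,0]},
    {"grip": 100,"linear": [8,-8,10],"delta_rot": [-0.3,0.3,0]},
    {"grip": 100,"linear": [8,-8,10],"delta_rot": [-0.3,0.3,0]},
  ],
)

```text
time: 9.05
ee_pos: [0.5383, -0.368, 0.2134]
tcp_rot: [162.6, -14.6, -171.2]
wrist_force: [0.7, -0.3, -2.2]
opening: 0.0519
grasp_force: 0.0
```

```bash
cat > kin.py <<'E'
import numpy as np
from scipy.spatial.transform import Rotation as R
from scipy.optimize import least_squares
LO=np.array([-179.16,-48.56,-65.8,-126.05,-82.76,-180]); HI=np.array([179.16,103.87,70.77,130.52,87.17,180])
def fk(q,P):
    r0,h,L1,L2,e,a,T=P
    q=np.asarray(q); Y=lambda d:R.from_euler("y",d,degrees=True); Z=lambda d:R.from_euler("z",d,degrees=True)
    W=Y(q[1]-q[2]+q[3]); t5=W*Z(SG[0]*q[4])
    p=np.array([r0,0,h])+Y(q[1]).apply([0,0,L1])+Y(q[1]-q[2]).apply([L2,0,e])+W.apply([a,0,0])+t5.apply([T,0,0])
    rot=Z(q[0])*t5*R.from_euler("x",SG[1]*q[5],degrees=True)*R.from_matrix(TOOL)
    return Z(q[0]).apply(p),rot
SG=[1,1]
TOOL=np.array([[0,0,1],[0,1,0],[-1,0,0]],float)  # cols: tool x,y,z in flange frame (flange x = tool z)
E
python3 - <<'E'
from kin import *; import kin, itertools
from workcell import bot
o=bot.get_obs(); print(o["q"].tolist(),o["ee_pos"].tolist(),o["tcp_rot"].tolist())
np.save("o2.npy",np.r_[o["q"],o["ee_pos"],o["tcp_rot"]])
E
```

```text
[-35.51755888480593, 52.43795563499944, 70.34450726540062, 130.33324814068166, 2.642097261959707, -42.58072946109977] [0.5382522027893275, -0.3680396620043319, 0.21341449537946613] [162.59219545960633, -14.60046310715975, -171.2136186602333]
```

```bash
cat > fit.py <<'E'
from kin import *; import kin, itertools
D=np.array([[-64.17160,4.97907,10.07819,95.10012,0,90.0004,.23961837,-.49504978,.23128225,-179.998996,0,25.828],
[20,5.3,6.6,91.4,0,109.9,.5223851,.19052892,.19716143,-179.9,0,90.1],
[-38.8,57.5,70.7,130.5,22.9,-56.9,.5874,-.3303,.1779,145.0373,2.2686,-168.2686],
[-43.8554713,26.0287527,25.157815,117.584963,20.531046,-61.676983,.435356388,-.279686792,.204182641,145.50635,2.60023694,-168.244396],
np.load("o2.npy")])
for s in itertools.product([1,-1],[1,-1]):
    kin.SG[:]=s
    e=[np.degrees((fk(d[:6],[0]*7)[1].inv()*R.from_euler("xyz",d[9:],degrees=True)).magnitude()) for d in D]
    f=least_squares(lambda P:np.r_[np.concatenate([fk(d[:6],P)[0]-d[6:9] for d in D]),1e-3*(P-[0,.2,.5,.5,0,.1,.3])],[0,.2,.5,.5,0,.1,.3])
    print(s,np.round(e,1),np.round(f.x,4),[round(1e3*np.linalg.norm(fk(d[:6],f.x)[0]-d[6:9]),1) for d in D])
E
python3 fit.py
```

```text
(1, 1) [0. 0. 0. 0. 0.] [-0.      0.1598  0.4204  0.5189  0.0364  0.1449  0.2847] [np.float64(0.1), np.float64(0.4), np.float64(0.2), np.float64(0.2), np.float64(0.1)]
(1, -1) [180.  140.2 113.8 123.4  85.2] [-0.      0.1598  0.4204  0.5189  0.0364  0.1449  0.2847] [np.float64(0.1), np.float64(0.4), np.float64(0.2), np.float64(0.2), np.float64(0.1)]
(-1, 1) [ 0.   0.  45.8 41.1  5.3] [ 0.2083  0.308   0.2776  0.3161 -0.1152  0.5395 -0.2763] [np.float64(8.3), np.float64(16.6), np.float64(23.7), np.float64(14.2), np.float64(14.5)]
(-1, -1) [180.  140.2 119.6 127.2  85.3] [ 0.2083  0.308   0.2776  0.3161 -0.1152  0.5395 -0.2763] [np.float64(8.3), np.float64(16.6), np.float64(23.7), np.float64(14.2), np.float64(14.5)]
```

```bash
cat >> kin.py <<'E'
PAR=[0,.1598,.4204,.5189,.0364,.1449,.2847]
def ik(p,rot,seed=None):
    best=None
    seeds=[seed] if seed is not None else [np.r_[np.degrees(np.arctan2(p[1],p[0])),40,30,100,s,t] for s in(-30,30) for t in(-120,-40,40,120)]
    for s in seeds:
        f=least_squares(lambda q:np.r_[(fk(q,PAR)[0]-p)*5,(fk(q,PAR)[1].inv()*rot).as_rotvec()],np.clip(s,LO+.1,HI-.1),bounds=(LO,HI),x_scale=30)
        if best is None or f.cost<best.cost-1e-9: best=f
    return best.x,np.sqrt(2*best.cost)
c,s_=np.cos(np.radians(40)),np.sin(np.radians(40))
GRIP=np.array([-.083,0,.052]); NOSE=np.array([.06,0,.008])
def tool_in_tray(psi,sg):
    ps=np.radians(psi); z=np.cos(ps)*np.array([s_,0,-c])+np.sin(ps)*np.array([0,1,0]); y=sg*np.array([c,0,s_])
    return R.from_matrix(np.stack([np.cross(y,z),y,z],1))
def tcp(origin,Rt,psi,sg,back=0):
    rot=Rt*tool_in_tray(psi,sg); return origin+Rt.apply(GRIP)+rot.apply([0,0,.019-back]),rot
def tray(phi,th): return R.from_euler("zy",[phi,0],degrees=True)*R.from_euler("y",th,degrees=True)
E
sed -i '/^SG=/d' kin.py; sed -i '2iSG=[1,1]' kin.py
cat > plan.py <<'E'
from kin import *
O=np.array([.5205,-.209,.003]); nose=np.array([.537,.15,.115])
marg=lambda q:np.min(np.minimum(q-LO,HI-q))
for sg in (1,-1):
  for psi in (-45,-30,-15,0,15):
    out=[]
    for nm,o,Rt,b in [("pre",O,tray(103.8,0),.07),("grasp",O,tray(103.8,0),0),("lift",O+[0,0,.15],tray(103.8,0),0)]:
        q,e=ik(*tcp(o,Rt,psi,sg,b)); out.append(f"{nm}:{e:.3f}/{marg(q):.0f}/q6 {q[5]:.0f}")
    for phi in (70,90,110,135):
        seed=None;es=[]
        for th in (0,35,70):
            Rt=tray(phi,th); q,e=ik(*tcp(nose-Rt.apply(NOSE),Rt,psi,sg),seed); seed=q; es.append(f"{e:.2f}/{marg(q):.0f}")
        out.append(f"pour{phi}:"+" ".join(es)+f" q6 {q[5]:.0f}")
    print(sg,psi,"|".join(out))
E
python3 plan.py
```

```text
1 -45 pre:0.000/32/q6 -61|grasp:0.000/30/q6 -51|lift:0.000/30/q6 -51|pour70:0.15/0 0.00/9 0.00/31 q6 41|pour90:0.00/13 0.00/9 0.00/24 q6 8|pour110:0.00/34 0.00/17 0.00/11 q6 -17|pour135:0.00/30 0.00/34 0.00/7 q6 -43
1 -30 pre:0.000/34/q6 -63|grasp:0.000/42/q6 -57|lift:0.000/28/q6 -57|pour70:0.00/5 0.00/20 0.00/38 q6 47|pour90:0.00/29 0.00/22 0.00/38 q6 19|pour110:0.00/39 0.00/30 0.00/26 q6 -8|pour135:0.00/34 0.00/43 0.00/17 q6 -37
1 -15 pre:0.000/22/q6 -62|grasp:0.000/31/q6 -59|lift:0.000/15/q6 -59|pour70:0.00/22 0.00/32 0.00/25 q6 49|pour90:0.00/45 0.00/37 0.00/38 q6 26|pour110:0.00/40 0.00/43 0.00/41 q6 2|pour135:0.00/20 0.00/46 0.00/30 q6 -29
1 0 pre:0.000/8/q6 -61|grasp:0.000/19/q6 -59|lift:0.000/2/q6 -59|pour70:0.00/40 0.00/40 0.00/13 q6 49|pour90:0.00/38 0.00/38 0.00/22 q6 31|pour110:0.00/24 0.00/36 0.00/33 q6 10|pour135:0.00/5 0.00/33 0.00/44 q6 -19
1 15 pre:0.080/0/q6 -58|grasp:0.000/7/q6 -58|lift:0.123/0/q6 -57|pour70:0.00/36 0.00/26 0.00/0 q6 48|pour90:0.00/22 0.00/22 0.00/6 q6 33|pour110:0.00/9 0.00/19 0.00/15 q6 16|pour135:0.10/0 0.00/18 0.00/30 q6 -9
-1 -45 pre:0.000/32/
[... 372 characters left out ...]
00/8 q6 172|pour135:0.00/34 0.00/42 0.00/17 q6 143
-1 -15 pre:0.000/22/q6 118|grasp:0.000/31/q6 121|lift:0.000/15/q6 121|pour70:0.00/15 0.00/29 0.00/25 q6 -131|pour90:0.00/12 0.08/0 0.34/0 q6 180|pour110:0.00/35 0.00/16 0.02/0 q6 180|pour135:0.00/20 0.00/41 0.00/29 q6 151
-1 0 pre:0.000/8/q6 119|grasp:0.000/19/q6 121|lift:0.000/2/q6 121|pour70:0.00/2 0.00/25 0.00/13 q6 -131|pour90:0.00/22 0.05/0 0.43/0 q6 180|pour110:0.00/24 0.00/16 0.13/0 q6 180|pour135:0.00/5 0.00/33 0.00/19 q6 161
-1 15 pre:0.080/0/q6 122|grasp:0.000/7/q6 122|lift:0.123/0/q6 123|pour70:0.00/10 0.30/0 0.75/0 q6 180|pour90:0.00/22 0.03/0 0.50/0 q6 180|pour110:0.00/9 0.00/15 0.23/0 q6 180|pour135:0.10/0 0.00/18 0.00/9 q6 171
```

```bash
cat > go.py <<'E'
from kin import *
def delta(p,rot):
    from workcell import bot
    o=bot.get_obs(); Rn=R.from_euler("xyz",o["tcp_rot"],degrees=True)
    print("t",o["time"],"lin_cm",((p-o["ee_pos"])*100).round(2),"rv",(rot*Rn.inv()).as_rotvec().round(4))
O=np.array([.5205,-.209,.003])
E
python3 - <<'E'
from go import *
delta(*tcp(O,tray(103.8,0),-15,1,.07))
E
```

```text
t 9.05 lin_cm [ -0.32   4.45 -12.07] rv [ 0.4624 -0.399  -0.0919]
```

play_rows(
  targets=[
    {"grip": 100,"linear": [-0.3,1,-2],"delta_rot": [0.115,-0.1,-0.023]},
    {"grip": 100,"linear": [-0.3,2,-5],"delta_rot": [0.23,-0.2,-0.046]},
    {"grip": 100,"linear": [-0.3,3.5,-9],"delta_rot": [0.35,-0.3,-0.07]},
    {"grip": 100,"linear": [-0.3,4.5,-12],"delta_rot": [0.462,-0.4,-0.092]},
    {"grip": 100,"linear": [-0.3,4.5,-12],"delta_rot": [0.462,-0.4,-0.092]},
    {"grip": 100,"linear": [-0.3,4.5,-12],"delta_rot": [0.462,-0.4,-0.092]},
    {"grip": 100,"linear": [-0.3,4.5,-12],"delta_rot": [0.462,-0.4,-0.092]},
  ],
)

```text
time: 9.75
ee_pos: [0.5348, -0.3265, 0.1036]
tcp_rot: [139.6, 12.0, -176.4]
wrist_force: [0.5, 0.9, 0.2]
opening: 0.0519
grasp_force: 0.0
```

Run:
```python
from go import *
from h import *
np.set_printoptions(precision=4,suppress=True)
delta(*tcp(O,tray(103.8,0),-15,1,.07)); delta(*tcp(O,tray(103.8,0),-15,1,0))
p=bot.camera("wrist"); w=cloud(p); c=p["color"].astype(int); x,y,z=np.moveaxis(w,-1,0)
lug=(c.max(-1)<75)&(z>.036)&(z<.085)&(abs(x-.538)<.035)&(abs(y+.288)<.04)
o=bot.get_obs(); T=R.from_euler("xyz",o["tcp_rot"],degrees=True)
m=cv2.connectedComponentsWithStats(lug.astype(np.uint8)); k=1+np.argmax(m[2][1:,4]); l=w[m[1]==k]
print(len(l),"lug in tray frame", np.percentile(tray(103.8,0).inv().apply(l-O),[2,50,98],axis=0))
print("lug in tool frame",np.percentile(T.inv().apply(l-o["ee_pos"]),[2,50,98],axis=0))
save(p,"e")
```

```text
t 9.75 lin_cm [ 0.03  0.3  -1.09] rv [0.0092 0.0111 0.0096]
t 9.75 lin_cm [ 0.75  4.95 -6.27] rv [0.0092 0.0111 0.0096]
1036 lug in tray frame [[-0.0966 -0.018   0.0351]
 [-0.0916  0.0141  0.0648]
 [-0.0667  0.0199  0.0693]]
lug in tool frame [[-0.0188 -0.0079  0.0387]
 [ 0.0118 -0.0034  0.0456]
 [ 0.0279  0.0012  0.0778]]
```

View pics/e.png

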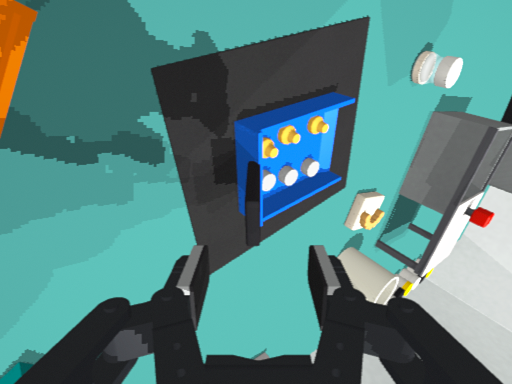

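play_rows(
  targets=[
    {"grip": 100,"linear": [0.1,0.6,-1.6],"delta_rot": [0.009,0.011,0.01]},
    {"grip": 100,"linear": [0.3,2,-3],"delta_rot": [0.009,0.011,0.01]},
    {"grip": 100,"linear": [0.5,3.5,-4.7],"delta_rot": [0.009,0.011,0.01]},
    {"grip": 100,"linear": [0.75,4.9,-6.2],"delta_rot": [0.009,0.011,0.01]},
    {"grip": 100,"linear": [0.75,4.9,-6.2],"delta_rot": [0.009,0.011,0.01]},
    {"grip": 100,"linear": [0.75,4.9,-6.2],"delta_rot": [0.009,0.011,0.01]},
    {"grip": 100,"linear": [0.75,4.9,-6.2],"delta_rot": [0.009,0.011,0.01]},
  ],
)

```text
time: 10.5
ee_pos: [0.5422, -0.2766, 0.0398]
tcp_rot: [138.8, 11.4, -175.9]
wrist_force: [-0.4, -1.0, 0.6]
opening: 0.052
grasp_force: 0.0
```

play_rows(
  targets=[
    {"grip": 240,"linear": [0,0,0],"delta_rot": [0,0,0]},
    {"grip": 240,"linear": [0,0,0],"delta_rot": [0,0,0]},
    {"grip": 240,"linear": [0,0,0],"delta_rot": [0,0,0]},
    {"grip": 240,"linear": [0,0,0],"delta_rot": [0,0,0]},
    {"grip": 240,"linear": [0,0,0],"delta_rot": [0,0,0]},
    {"grip": 240,"linear": [0,0,0],"delta_rot": [0,0,0]},
    {"grip": 240,"linear": [0,0,0],"delta_rot": [0,0,0]},
    {"grip": 240,"linear": [0,0,0],"delta_rot": [0,0,0]},
    {"grip": 240,"linear": [0,0,0],"delta_rot": [0,0,0]},
  ],
  force=80,
)

```text
time: 11.4
ee_pos: [0.5414, -0.276, 0.0394]
tcp_rot: [138.7, 11.4, -176.0]
wrist_force: [-1.5, -0.4, 5.0]
opening: 0.0093
grasp_force: 78.4
```

Run:
```python
from go import *
from h import *
delta(*tcp(O,tray(103.8,0),-15,1,0)); o=bot.get_obs(); print(o["q"].round(1))
np.save("grasp.npy",np.r_[o["ee_pos"],o["tcp_rot"]])
```

```text
t 11.4 lin_cm [ 0.09 -0.1   0.16] rv [-0.0056 -0.0016 -0.0007]
[-42.3  36.9  19.8  99.9  34.3 -59.1]
```

play_rows(
  targets=[
    {"grip": 240,"linear": [0,0,1],"delta_rot": [0,0,0]},
    {"grip": 240,"linear": [0,0,3],"delta_rot": [0,0,0]},
    {"grip": 240,"linear": [0,0,5],"delta_rot": [0,0,0]},
    {"grip": 240,"linear": [0,0,7.5],"delta_rot": [0,0,0]},
    {"grip": 240,"linear": [0,0,10],"delta_rot": [0,0,0]},
    {"grip": 240,"linear": [0,0,12.5],"delta_rot": [0,0,0]},
    {"grip": 240,"linear": [0,0,14],"delta_rot": [0,0,0]},
    {"grip": 240,"linear": [0,0,15],"delta_rot": [0,0,0]},
    {"grip": 240,"linear": [0,0,15],"delta_rot": [0,0,0]},
  ],
)

```text
time: 12.3
ee_pos: [0.5416, -0.2762, 0.1895]
tcp_rot: [138.8, 11.4, -176.0]
wrist_force: [0.1, 0.2, -3.4]
opening: 0.0094
grasp_force: 78.1
```

```bash
cat > pour.py <<'E'
from go import *
import sys
nose=np.array([.537,.155,float(sys.argv[1])])
for th in map(float,sys.argv[2:]):
    Rt=tray(90,th); t=tcp(nose-Rt.apply(NOSE),Rt,-15,1); q,e=ik(*t); print(th,q.round(0),round(e,4),t[0].round(3)); delta(*t)
E
python3 pour.py .16 0
python3 - <<'E'
from h import *
p=bot.camera("scene"); cv2.imwrite("pics/f.png",cv2.resize(p["color"][90:320,130:450],None,fx=2,fy=2)[...,::-1])
E
```

```text
0.0 [-18.  -5. -13.  78.  42. -11.] 0.0 [0.542 0.024 0.19 ]
t 12.3 lin_cm [ 0.03 30.    0.05] rv [-0.0045 -0.0004 -0.2418]
```

View pics/f.png

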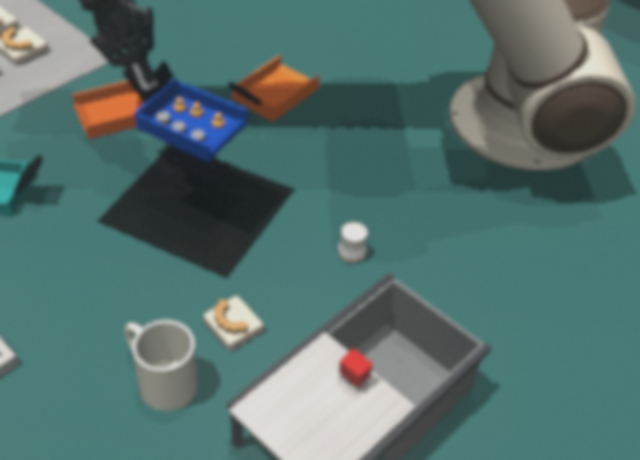

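The tray is held level at about (190,120) with six castings in it, and the bin mouth at about (410,330) is open.

play_rows(
  targets=[
    {"grip": 240,"linear": [0,1,0],"delta_rot": [0,0,-0.02]},
    {"grip": 240,"linear": [0,3.5,0],"delta_rot": [0,0,-0.05]},
    {"grip": 240,"linear": [0,7,0],"delta_rot": [0,0,-0.08]},
    {"grip": 240,"linear": [0,11,0],"delta_rot": [0,0,-0.11]},
    {"grip": 240,"linear": [0,15,0],"delta_rot": [0,0,-0.14]},
    {"grip": 240,"linear": [0,19,0],"delta_rot": [0,0,-0.17]},
    {"grip": 240,"linear": [0,23,0],"delta_rot": [0,0,-0.2]},
    {"grip": 240,"linear": [0,26.5,0],"delta_rot": [0,0,-0.23]},
    {"grip": 240,"linear": [0,29,0],"delta_rot": [0,0,-0.24]},
    {"grip": 240,"linear": [0,30,0],"delta_rot": [0,0,-0.24]},
  ],
)

```text
time: 13.35
ee_pos: [0.5401, 0.0263, 0.1876]
tcp_rot: [138.7, 11.3, 170.4]
wrist_force: [0.1, -0.3, -3.5]
opening: 0.0092
grasp_force: 78.3
```

```bash
python3 pour.py .13 15 30 40 50 60 70
```

```text
15.0 [-10. -10. -13.  75.  26.  -4.] 0.0 [0.542 0.036 0.193]
t 13.35 lin_cm [0.19 0.97 0.53] rv [-0.2678 -0.0026 -0.0034]
30.0 [  1. -12.  -9.  77.   9.   4.] 0.0 [0.542 0.056 0.222]
t 13.35 lin_cm [0.19 3.   3.4 ] rv [-0.5296 -0.003  -0.003 ]
40.0 [  9. -11.  -6.  80.  -2.   9.] 0.0 [0.542 0.074 0.237]
t 13.35 lin_cm [0.19 4.74 4.97] rv [-0.7042 -0.0033 -0.0028]
50.0 [ 17.  -7.  -2.  84. -14.  14.] 0.0 [0.542 0.094 0.25 ]
t 13.35 lin_cm [0.19 6.73 6.22] rv [-0.8787 -0.0036 -0.0025]
60.0 [ 24.  -2.   3.  89. -24.  20.] 0.0 [0.542 0.115 0.259]
t 13.35 lin_cm [0.19 8.9  7.1 ] rv [-1.0532 -0.0038 -0.0022]
70.0 [ 30.   4.   8.  95. -33.  27.] 0.0 [0.542 0.138 0.264]
t 13.35 lin_cm [ 0.19 11.19  7.6 ] rv [-1.2278 -0.0041 -0.0019]
```

play_rows(
  targets=[
    {"grip": 240,"linear": [0.1,0.4,0.2],"delta_rot": [-0.13,0,0]},
    {"grip": 240,"linear": [0.2,1,0.8],"delta_rot": [-0.265,0,0]},
    {"grip": 240,"linear": [0.2,2,2.1],"delta_rot": [-0.4,0,0]},
    {"grip": 240,"linear": [0.2,3,3.4],"delta_rot": [-0.53,0,0]},
    {"grip": 240,"linear": [0.2,4,4.3],"delta_rot": [-0.63,0,0]},
    {"grip": 240,"linear": [0.2,5,5.2],"delta_rot": [-0.735,0,0]},
    {"grip": 240,"linear": [0.2,6.2,5.9],"delta_rot": [-0.83,0,0]},
    {"grip": 240,"linear": [0.2,7.8,6.7],"delta_rot": [-0.96,0,0]},
    {"grip": 240,"linear": [0.2,9.5,7.3],"delta_rot": [-1.1,0,0]},
    {"grip": 240,"linear": [0.2,11.2,7.6],"delta_rot": [-1.23,0,0]},
  ],
)

```text
time: 14.35
ee_pos: [0.5437, 0.1367, 0.2654]
tcp_rot: [-148.7, 12.8, -172.2]
wrist_force: [1.0, -0.6, -2.8]
opening: 0.0087
grasp_force: 78.7
```

play_rows(
  targets=[
    {"grip": 240,"linear": [0,0,0],"delta_rot": [0,0,0]},
    {"grip": 240,"linear": [0,0,0],"delta_rot": [0,0,0]},
    {"grip": 240,"linear": [0,0,0],"delta_rot": [0,0,0]},
    {"grip": 240,"linear": [0,0,0],"delta_rot": [0,0,0]},
    {"grip": 240,"linear": [0,0,0],"delta_rot": [0,0,0]},
    {"grip": 240,"linear": [0,0,0],"delta_rot": [0,0,0]},
  ],
)

```text
time: 14.95
ee_pos: [0.5434, 0.1352, 0.2653]
tcp_rot: [-149.1, 12.9, -172.4]
wrist_force: [-0.3, -0.2, -1.6]
opening: 0.009
grasp_force: 78.9
```

```bash
python3 pour.py .13 70 78
python3 - <<'E'
from h import *
ps=[bot.camera(n)["color"] for n in ("scene","top")]
cv2.imwrite("pics/g.png",np.hstack([cv2.resize(ps[0][130:330,220:460],(480,400)),cv2.resize(ps[1][130:250,120:240],(320,400)[::1])])[...,::-1])
E
```

```text
70.0 [ 30.   4.   8.  95. -33.  27.] 0.0 [0.542 0.138 0.264]
t 14.95 lin_cm [-0.15  0.31 -0.18] rv [ 0.0015 -0.0009  0.0013]
78.0 [ 35.  11.  12. 101. -39.  33.] 0.0 [0.542 0.157 0.265]
t 14.95 lin_cm [-0.15  2.18 -0.08] rv [-0.1381 -0.0008  0.0014]
```

View pics/g.png

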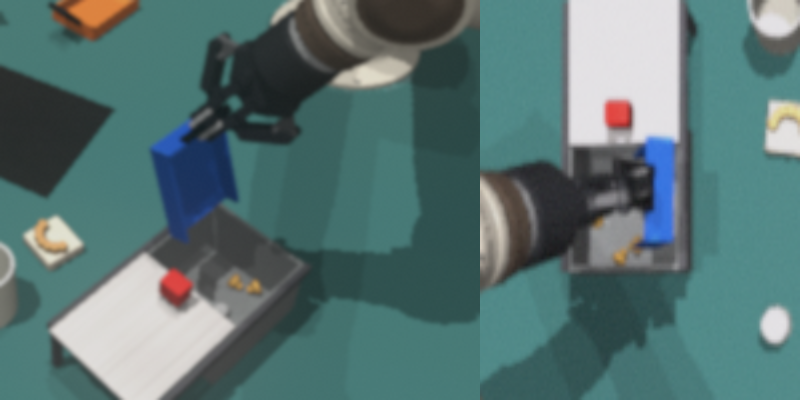

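Brass pieces lie in the bin at (245,285), the tray looks empty, and the wrist load fell by about the castings' weight. I'll tip the tray back level, retreat and check.

play_rows(
  targets=[
    {"grip": 240,"linear": [0,-1.7,0.5],"delta_rot": [0.13,0,0]},
    {"grip": 240,"linear": [0,-3.4,0.5],"delta_rot": [0.27,0,0]},
    {"grip": 240,"linear": [0,-5,0.5],"delta_rot": [0.4,0,0]},
    {"grip": 240,"linear": [0,-6.2,0.3],"delta_rot": [0.53,0,0]},
    {"grip": 240,"linear": [0,-7.2,0],"delta_rot": [0.66,0,0]},
    {"grip": 240,"linear": [0,-8.2,-0.5],"delta_rot": [0.8,0,0]},
    {"grip": 240,"linear": [0,-9.2,-1],"delta_rot": [0.93,0,0]},
    {"grip": 240,"linear": [0,-10,-2],"delta_rot": [1.06,0,0]},
    {"grip": 240,"linear": [0,-11,-3],"delta_rot": [1.15,0,0]},
    {"grip": 240,"linear": [0,-12,-4.5],"delta_rot": [1.223,0,0]},
  ],
)

```text
time: 16.05
ee_pos: [0.5435, 0.0146, 0.22]
tcp_rot: [138.9, 11.5, 170.2]
wrist_force: [0.9, -0.1, -2.4]
opening: 0.0091
grasp_force: 79.1
```

```bash
cat > place.py <<'E'
from go import *; import sys
M=np.array([.5197,-.2095,.003])
for dz in map(float,sys.argv[1:]): delta(*tcp(M+[0,0,dz],tray(103.8,0),-15,1))
E
python3 place.py .15
```

```text
t 16.05 lin_cm [ -0.2  -29.21  -2.91] rv [-0.0012  0.0012  0.2408]
```

play_rows(
  targets=[
    {"grip": 240,"linear": [0,-1,0],"delta_rot": [0,0,0.02]},
    {"grip": 240,"linear": [0,-4,0],"delta_rot": [0,0,0.05]},
    {"grip": 240,"linear": [0,-8,0],"delta_rot": [0,0,0.08]},
    {"grip": 240,"linear": [0,-12,0],"delta_rot": [0,0,0.11]},
    {"grip": 240,"linear": [0,-16,0],"delta_rot": [0,0,0.14]},
    {"grip": 240,"linear": [0,-20,0],"delta_rot": [0,0,0.17]},
    {"grip": 240,"linear": [-0.1,-24,-1],"delta_rot": [0,0,0.2]},
    {"grip": 240,"linear": [-0.2,-27,-2],"delta_rot": [0,0,0.23]},
    {"grip": 240,"linear": [-0.2,-29,-2.9],"delta_rot": [0,0,0.24]},
    {"grip": 240,"linear": [-0.2,-29.2,-2.9],"delta_rot": [0,0,0.24]},
  ],
)

```text
time: 17.05
ee_pos: [0.541, -0.2785, 0.1878]
tcp_rot: [139.0, 11.3, -176.0]
wrist_force: [-0.3, -0.5, -1.8]
opening: 0.0092
grasp_force: 79.3
```

```bash
python3 place.py .01 0
python3 - <<'E'
from h import *
from scipy.spatial.transform import Rotation as R
p=bot.camera("scene"); t=bot.camera("top"); w=cloud(t); z=w[...,2]; c=t["color"].astype(int)
# bits in bin
for k in range(6):
    for q,n in ((t,"top"),(p,"scene")):
        if k<2:
            ww=cloud(q); print(n,"casting%d"%k,[(round(r["conf"],2),at(ww,r["pixel"]).round(3)) for r in bot.pinpoint(q,"casting%d"%k)])
w=cloud(p); c=p["color"].astype(int); x,y,z=np.moveaxis(w,-1,0)
rim=(c[...,2]>c[...,0]+50)&(c[...,2]>c[...,1]+30)&(z>.1)&(abs(x-.52)<.15)&(abs(y+.21)<.15)
l=w[rim]; A=np.c_[l[:,:2],np.ones(len(l))]
print("tray z range",np.percentile(l[:,2],[2,50,98]))
cv2.imwrite("pics/i.png",np.hstack([cv2.resize(p["color"][90:330,130:450],(480,360)),cv2.resize(t["color"][140:240,140:220],(288,360))])[...,::-1])
E
```

```text
t 17.05 lin_cm [  0.05   0.1  -13.69] rv [ 0.0005 -0.0028  0.0007]
t 17.05 lin_cm [  0.05   0.1  -14.69] rv [ 0.0005 -0.0028  0.0007]
top casting0 [(0.57, array([0.569, 0.169, 0.005])), (0.55, array([0.508, 0.191, 0.015])), (0.5, array([0.538, 0.24 , 0.004])), (0.4, array([0.579, 0.217, 0.014])), (0.36, array([0.551, 0.221, 0.007]))]
scene casting0 [(0.52, array([0.436, 0.018, 0.033])), (0.51, array([0.481, 0.216, 0.01 ])), (0.45, array([0.495, 0.173, 0.004])), (0.43, array([0.547, 0.211, 0.015]))]
top casting1 [(0.57, array([0.569, 0.169, 0.005])), (0.55, array([0.508, 0.191, 0.015])), (0.5, array([0.538, 0.24 , 0.004])), (0.4, array([0.579, 0.217, 0.014])), (0.36, array([0.551, 0.221, 0.007]))]
scene casting1 [(0.52, array([0.436, 0.018, 0.033])), (0.51, array([0.481, 0.216, 0.01 ])), (0.45, array([0.495, 0.173, 0.004])), (0.43, array([0.547, 0.211, 0.015]))]
tray z range [0.15120229 0.15679326 0.17873567]
```

View pics/i.png

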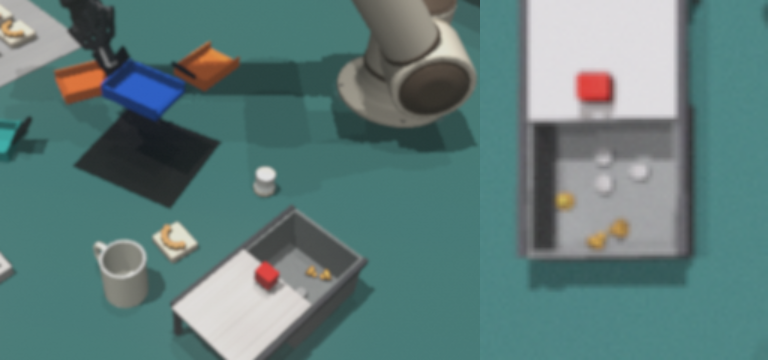

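The bin holds three steel and three brass castings, at about (570–640,155–240) in the right panel. The tray is empty, so I'll set it down.

play_rows(
  targets=[
    {"grip": 240,"linear": [0,0.1,-2],"delta_rot": [0,0,0]},
    {"grip": 240,"linear": [0,0.1,-5],"delta_rot": [0,0,0]},
    {"grip": 240,"linear": [0,0.1,-8],"delta_rot": [0,0,0]},
    {"grip": 240,"linear": [0,0.1,-11],"delta_rot": [0,0,0]},
    {"grip": 240,"linear": [0,0.1,-13],"delta_rot": [0,0,0]},
    {"grip": 240,"linear": [0,0.1,-14],"delta_rot": [0,0,0]},
    {"grip": 240,"linear": [0,0.1,-14.5],"delta_rot": [0,0,0]},
    {"grip": 240,"linear": [0,0.1,-14.7],"delta_rot": [0,0,0]},
    {"grip": 240,"linear": [0,0.1,-14.7],"delta_rot": [0,0,0]},
  ],
)

```text
time: 18.25
ee_pos: [0.5418, -0.275, 0.0447]
tcp_rot: [139.1, 11.5, -175.9]
wrist_force: [-0.2, 0.2, -2.0]
opening: 0.0094
grasp_force: 79.2
```

play_rows(
  targets=[
    {"grip": 240,"linear": [0,0,0],"delta_rot": [0,0,0]},
    {"grip": 240,"linear": [0,0,0],"delta_rot": [0,0,0]},
  ],
)

```text
time: 18.45
ee_pos: [0.5417, -0.2752, 0.0445]
tcp_rot: [139.1, 11.5, -175.9]
wrist_force: [0.2, -0.0, -3.0]
opening: 0.0092
grasp_force: 79.2
```

play_rows(
  targets=[
    {"grip": 240,"linear": [0,0,-0.2],"delta_rot": [0,0,0]},
    {"grip": 240,"linear": [0,0,-0.4],"delta_rot": [0,0,0]},
    {"grip": 240,"linear": [0,0,-0.5],"delta_rot": [0,0,0]},
    {"grip": 240,"linear": [0,0,-0.5],"delta_rot": [0,0,0]},
  ],
)

```text
time: 18.85
ee_pos: [0.5415, -0.2751, 0.0395]
tcp_rot: [139.1, 11.5, -175.9]
wrist_force: [-1.7, -2.1, 5.1]
opening: 0.009
grasp_force: 80.2
```

play_rows(
  targets=[
    {"grip": 110,"linear": [0,0,0],"delta_rot": [0,0,0]},
    {"grip": 110,"linear": [0,0,0],"delta_rot": [0,0,0]},
    {"grip": 110,"linear": [0,0,0],"delta_rot": [0,0,0]},
    {"grip": 110,"linear": [0,0,0],"delta_rot": [0,0,0]},
    {"grip": 110,"linear": [-0.3,-2,2.2],"delta_rot": [0,0,0]},
    {"grip": 110,"linear": [-0.6,-4,4.5],"delta_rot": [0,0,0]},
    {"grip": 110,"linear": [-1,-6.6,7.4],"delta_rot": [0,0,0]},
    {"grip": 110,"linear": [-1,-6.6,10],"delta_rot": [0,0,0]},
    {"grip": 110,"linear": [-1,-6.6,14],"delta_rot": [0,0,0]},
    {"grip": 110,"linear": [-1,-6.6,16],"delta_rot": [0,0,0]},
  ],
)

```text
time: 19.85
ee_pos: [0.5315, -0.3412, 0.2018]
tcp_rot: [139.2, 11.5, -175.9]
wrist_force: [0.2, -0.7, 0.1]
opening: 0.0483
grasp_force: 0.0
```

Run:
```python
from go import *
from h import *
delta(np.array([.55,-.05,.25]),R.from_euler("xyz",[180,0,90],degrees=True))
for n in ("top","scene"):
    p=bot.camera(n); w=cloud(p); c=p["color"].astype(int); x,y,z=np.moveaxis(w,-1,0)
    near=(abs(x-.515)<.14)&(abs(y+.215)<.14)&(z<.05)
    b=near&(c[...,2]>c[...,0]+50)&(c[...,2]>c[...,1]+30)
    q=w[b&(z>.018)]; print(n,len(q),cv2.minAreaRect((q[:,:2]*1000).astype(np.float32)))
    f=w[b]; f=f[f[:,2]<.014]; s=np.linalg.lstsq(np.c_[f[:,:2],np.ones(len(f))],f[:,2],rcond=None)[0]; print("floor med z",np.median(f[:,2]),"slopes",s[:2])
```

```text
t 19.85 lin_cm [ 1.85 29.12  4.82] rv [-0.438   0.7047 -1.6309]
top 135 ((518.39453125, -206.97250366210938), (89.61222839355469, 121.68241119384766), 14.09559440612793)
floor med z 0.006698936218068274 slopes [-0.00631514  0.0184853 ]
scene 324 ((522.429931640625, -211.05738830566406), (94.08474731445312, 127.61409759521484), 13.238712310791016)
floor med z 0.006098319974008337 slopes [0.03149759 0.01822609]
```

play_rows(
  targets=[
    {"grip": 100,"linear": [1.8,29,5],"delta_rot": [-0.438,0.705,-1.631]},
    {"grip": 100,"linear": [1.8,29,5],"delta_rot": [-0.438,0.705,-1.631]},
    {"grip": 100,"linear": [1.8,29,5],"delta_rot": [-0.438,0.705,-1.631]},
    {"grip": 100,"linear": [1.8,29,5],"delta_rot": [-0.438,0.705,-1.631]},
    {"grip": 100,"linear": [1.8,29,5],"delta_rot": [-0.438,0.705,-1.631]},
    {"grip": 100,"linear": [1.8,29,5],"delta_rot": [-0.438,0.705,-1.631]},
    {"grip": 100,"linear": [1.8,29,5],"delta_rot": [-0.438,0.705,-1.631]},
    {"grip": 100,"linear": [1.8,29,5],"delta_rot": [-0.438,0.705,-1.631]},
    {"grip": 100,"linear": [1.8,29,5],"delta_rot": [-0.438,0.705,-1.631]},
    {"grip": 100,"linear": [1.8,29,5],"delta_rot": [-0.438,0.705,-1.631]},
  ],
)

```text
time: 20.95
ee_pos: [0.5489, -0.0501, 0.2484]
tcp_rot: [167.3, -4.4, 117.6]
wrist_force: [-0.0, -0.2, -0.0]
opening: 0.0519
grasp_force: 0.0
```

Run:
```python
from go import *
delta(np.array([.6255,.194,.20]),R.from_euler("xyz",[180,0,90],degrees=True))
```

```text
t 20.95 lin_cm [ 7.66 24.41 -4.84] rv [-0.1291  0.1989 -0.4715]
```

play_rows(
  targets=[
    {"grip": 100,"linear": [7.7,24.4,-4.8],"delta_rot": [-0.129,0.199,-0.4715]},
    {"grip": 100,"linear": [7.7,24.4,-4.8],"delta_rot": [-0.129,0.199,-0.4715]},
    {"grip": 100,"linear": [7.7,24.4,-4.8],"delta_rot": [-0.129,0.199,-0.4715]},
    {"grip": 100,"linear": [7.7,24.4,-4.8],"delta_rot": [-0.129,0.199,-0.4715]},
    {"grip": 100,"linear": [7.7,24.4,-4.8],"delta_rot": [-0.129,0.199,-0.4715]},
    {"grip": 100,"linear": [7.7,24.4,-4.8],"delta_rot": [-0.129,0.199,-0.4715]},
    {"grip": 100,"linear": [7.7,24.4,-4.8],"delta_rot": [-0.129,0.199,-0.4715]},
    {"grip": 100,"linear": [7.7,24.4,-4.8],"delta_rot": [-0.129,0.199,-0.4715]},
    {"grip": 100,"linear": [7.7,24.4,-4.8],"delta_rot": [-0.129,0.199,-0.4715]},
  ],
)

```text
time: 21.85
ee_pos: [0.6262, 0.1922, 0.2006]
tcp_rot: [179.9, -0.1, 90.2]
wrist_force: [0.2, 0.4, 0.6]
opening: 0.0517
grasp_force: 0.0
```

Run:
```python
from go import *
from h import *
p=bot.camera("wrist"); w=cloud(p); c=p["color"].astype(int)
red=(c[...,0]>c[...,1]+70)&(c[...,0]>c[...,2]+70)&(w[...,2]>.11)&(w[...,2]<.15)
q=w[red]; r=cv2.minAreaRect((q[:,:2]*1000).astype(np.float32)); print(red.sum(),r)
delta(np.array([r[0][0]/1000,.1935,.110]),R.from_euler("xyz",[180,0,90],degrees=True))
```

```text
1301 ((625.8492431640625, 195.03341674804688), (23.0500545501709, 29.987781524658203), 2.296376943588257)
t 21.9 lin_cm [-0.05  0.15 -9.1 ] rv [-0.0023  0.0019 -0.003 ]
```

play_rows(
  targets=[
    {"grip": 100,"linear": [0,0.1,-4.5],"delta_rot": [0,0,0]},
    {"grip": 100,"linear": [0,0.1,-7],"delta_rot": [0,0,0]},
    {"grip": 100,"linear": [0,0.1,-9],"delta_rot": [0,0,0]},
    {"grip": 100,"linear": [0,0.1,-9],"delta_rot": [0,0,0]},
    {"grip": 200,"linear": [0,0.1,-9],"delta_rot": [0,0,0]},
    {"grip": 200,"linear": [0,0.1,-9],"delta_rot": [0,0,0]},
    {"grip": 200,"linear": [0,0.1,-9],"delta_rot": [0,0,0]},
    {"grip": 200,"linear": [0,0.1,-9],"delta_rot": [0,0,0]},
    {"grip": 200,"linear": [0,0.1,-9],"delta_rot": [0,0,0]},
  ],
  force=40,
)

```text
time: 22.8
ee_pos: [0.6253, 0.1937, 0.1131]
tcp_rot: [180.0, -0.1, 90.3]
wrist_force: [-11.5, -3.1, 6.8]
opening: 0.0231
grasp_force: 40.9
```

play_rows(
  targets=[
    {"grip": 200,"linear": [-1,0,0],"delta_rot": [0,0,0]},
    {"grip": 200,"linear": [-2.5,0,0],"delta_rot": [0,0,0]},
    {"grip": 200,"linear": [-4,0,0],"delta_rot": [0,0,0]},
    {"grip": 200,"linear": [-5.5,0,0],"delta_rot": [0,0,0]},
    {"grip": 200,"linear": [-7,0,0],"delta_rot": [0,0,0]},
    {"grip": 200,"linear": [-8.5,0,0],"delta_rot": [0,0,0]},
    {"grip": 200,"linear": [-10,0,0],"delta_rot": [0,0,0]},
    {"grip": 200,"linear": [-11.2,0,0],"delta_rot": [0,0,0]},
    {"grip": 200,"linear": [-11.8,0,0],"delta_rot": [0,0,0]},
    {"grip": 200,"linear": [-11.8,0,0],"delta_rot": [0,0,0]},
  ],
)

```text
time: 23.8
ee_pos: [0.5083, 0.1922, 0.113]
tcp_rot: [179.7, 0.0, 90.2]
wrist_force: [-2.7, -12.5, 8.0]
opening: 0.0232
grasp_force: 41.2
```

Push further in small steps until it meets the closed stop.

play_rows(
  targets=[
    {"grip": 200,"linear": [-0.3,0,0],"delta_rot": [0,0,0]},
    {"grip": 200,"linear": [-0.6,0,0],"delta_rot": [0,0,0]},
    {"grip": 200,"linear": [-0.8,0,0],"delta_rot": [0,0,0]},
    {"grip": 200,"linear": [-0.8,0,0],"delta_rot": [0,0,0]},
  ],
)

```text
time: 24.2
ee_pos: [0.5012, 0.1921, 0.113]
tcp_rot: [179.7, 0.0, 90.2]
wrist_force: [0.8, -13.9, 7.1]
opening: 0.0232
grasp_force: 41.2
```

play_rows(
  targets=[
    {"grip": 200,"linear": [-0.15,0,0],"delta_rot": [0,0,0]},
    {"grip": 200,"linear": [-0.3,0,0],"delta_rot": [0,0,0]},
    {"grip": 200,"linear": [-0.3,0,0],"delta_rot": [0,0,0]},
  ],
)

```text
time: 24.5
ee_pos: [0.5001, 0.1921, 0.113]
tcp_rot: [179.5, 0.1, 90.1]
wrist_force: [12.3, -13.0, 0.7]
opening: 0.0229
grasp_force: 40.9
```

It met the stop after 125 mm of travel. Now I release and retreat.

play_rows(
  targets=[
    {"grip": 100,"linear": [0.2,0,0],"delta_rot": [0,0,0]},
    {"grip": 100,"linear": [0.2,0,0],"delta_rot": [0,0,0]},
    {"grip": 100,"linear": [0.2,0,0],"delta_rot": [0,0,0]},
    {"grip": 100,"linear": [0.2,0,0],"delta_rot": [0,0,0]},
    {"grip": 100,"linear": [0.2,0,4],"delta_rot": [0,0,0]},
    {"grip": 100,"linear": [0.2,0,8],"delta_rot": [0,0,0]},
    {"grip": 100,"linear": [0.2,0,12],"delta_rot": [0,0,0]},
    {"grip": 100,"linear": [0.2,0,12],"delta_rot": [0,0,0]},
  ],
)

```text
time: 25.3
ee_pos: [0.5007, 0.1948, 0.2365]
tcp_rot: [179.5, -0.3, 90.3]
wrist_force: [-0.7, -0.2, 0.3]
opening: 0.0517
grasp_force: 0.0
```

Run:
```python
from h import *
p=bot.camera("wrist"); w=cloud(p); c=p["color"].astype(int)
red=(c[...,0]>c[...,1]+70)&(c[...,0]>c[...,2]+70)&(w[...,2]>.11)&(w[...,2]<.15)
q=w[red]; print(red.sum(),cv2.minAreaRect((q[:,:2]*1000).astype(np.float32)))
s=bot.camera("scene")["color"]
cv2.imwrite("pics/j.png",np.hstack([p["color"],s])[::1,:,::-1][:, :][:384] if 0 else cv2.resize(np.hstack([p["color"],s]),(800,300))[...,::-1])
```

```text
972 ((500.5107727050781, 193.0977020263672), (22.57392692565918, 29.88397789001465), 0.7898988723754883)
```

View pics/j.png

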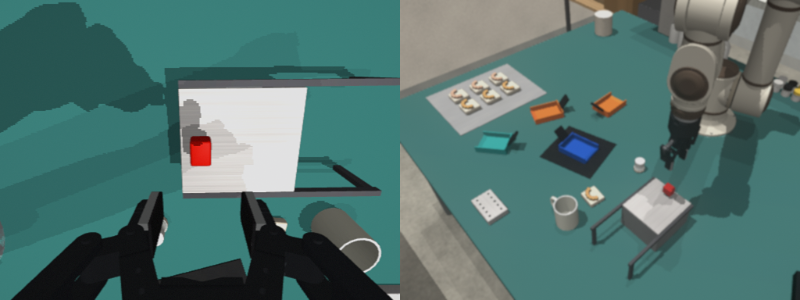

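The cover is fully shut (left panel, no gap at x≈180). The blue tray stands empty on its mat at (578,148), and the jar, mug and tooth model stand where they were.

```bash
python3 -c "
from workcell import bot
print(bot.job_done())"
```

```text
the job is handed in; nothing more can be done
None
```

I handed the job in at about 25 s of the 72 s allowed, with no verdict returned: all six castings are in the bin, the tray is upright in the middle of its mat, the cover is against its closed stop, and the bystanders look unmoved in the last picture.

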